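Carry a bush ring on a rod and press it into the tester's spring clamp

ROBOT

A 7-joint arm with a two-finger parallel gripper is mounted at the origin on the work surface. World frame = base frame: x ahead of the robot, y to its left, z up, the work surface at z = 0. Lengths are in m, angles in rad, forces in N, time in s.
With the tool pointing down it reaches from about 0.35 to 0.9 m from the base axis. Payload 8.1 kg.
Tool frame: the origin (TCP) lies midway between the tips of the shut fingers; the grasp point (between the pads) lies 19 mm behind it; z points along the fingers, y is the line along which they close (so a half turn about z gives the same grasp; the last joint's range is limited). The gripper opens to 92 mm and grips with 3 to 60 N. Pads are 19 mm wide; open, the fingers measure 130 mm over their backs; the gripper's body (75 mm by 190 mm) begins 47 mm behind the grasp point.
Start: joints at [1.178, 0.434, 0.025, 1.573, -0.012, 1.134, -0.075], TCP at [0.179, -0.599, 0.227] pointing down, gripper open.
Joint ranges: [-2.62, 2.62], [-0.44, 2.09], [-1.27, 1.32], [0.08, 2.57], [-1.32, 4.46], [0.12, 2], [-2.74, 2.74]. Speed limits (rad/s): [2.22, 2.22, 3.01, 3.01, 3.14, 3.14, 3.14].

INTERFACE

Orientations are given as a rotation vector (axis times angle).
In Python, from cell import arm gives the robot as it stands.
- The arm moves only by the tool arm_command, never from a script. Its arguments are lists of equal length, an entry for each row: "dp": the shift along the tool's x, y, z in units of 25 mm (1.0 is 25 mm), a list of three; "angular": the turn, a rotation vector about the tool's x, y, z in units of 0.15 rad (1.0 is 0.15 rad), a list of three; "claw": the opening, from 0 (shut) to 1 (fully open). In form: {"dp": [[x, y, z], ...], "angular": [[rx, ry, rz], ...], "claw": [claw, ...]}. A call has 1 to 10 rows; each row shifts and turns the commanded pose from where the row before left it, along the tool's axes as they then stand; what a row does not reach is not made up. A row lasts 1/10 s, in which the tool goes at most 50 mm and 8.59 degrees, less where a joint would pass 70% of its speed; a pose out of reach is approached as far as the arm can. A call with a number of a shift or a turn outside -1 to 1 is refused whole. A call with a gripper value outside its range is refused whole. The fingers move at their own pace and stop on an object; "force" is the grip in N (left out, the last holds). Time passes only in rows, so rows that do not move let the fingers close. It gives the time, the measured TCP pose, the force, the opening and the grip force at its end, in the units of the state.
- arm.observe(): the state, without advancing time (a new reading comes with each control period).
- arm.get_image(name): name is "side" or "top" or "wrist"; returns a dict with "frame" (480x640x3 uint8, red, green, blue), "z_map" (480x640 float32, m along the optical axis (not along the pixel's ray), 0 where there is no reading), "K" (3x3 intrinsics, pixels), "k1" (the pictures are not rectified: a ray, as slopes to the right and down, at radius r is drawn at 1 + k1 r^2 times it, then the intrinsics apply), "R" (3x3) and "t" (3): a world point X has camera coordinates R X + t. Camera axes: x right, y down, z forward; pixel columns grow to the right and rows downward; lengths in m; the calibration is good to about 2 mm. A picture is of the moment at which its call begins.
- arm.sign_off(): hands the job in; it is judged then, once.
The state is a dict: "clock": time; "joints": joint angles; "dq": joint speeds; "joint_efforts": joint torques, N m; "position": TCP position; "ee_rot": TCP orientation; "force": force on the tool from outside, world axes, zero at the start; "ft_torque": the same for the moment, N m; "width": opening from 0.0 (shut) to 1.0 (fully open); "gripper_force": force on a finger pad.
Only numpy, scipy, OpenCV 4.12 (cv2) and the standard library are available. Lean on these libraries where they do the work, as an engineer would, in place of code of your own. Each camera call takes 0.05 s, during which the arm holds its last target. There are 200 camera calls.

TASK

Take the carrying rod by its upright grip, thread the rod through the bore of the small steel ring lying in its V-rest, and lift and carry the ring on the rod to the spring clamp. With the rod still through the bore, press the ring, centred lengthwise, down between the jaws until it is fully home on the clamp's floor, bed it there with a steady push of about 20 N (15 N at least, never over 25 N on the ring at any time), then draw the rod out and stand the carrying rod upright on the bench again. Do not touch the ring with the fingers, and leave the other things on the bench where they are.

Things in the scene. Friction and masses are not known exactly. Their poses are not given: they have to be found in the camera images.
- carrier_grip (a point): Carrying rod (loose, 0.22 kg): black upright grip, 24 x 24 mm square, on a dark steel foot, with an aluminium rod standing out level near its bottom. This point: on the grip's centre line, 66 mm above the foot's underside (grip top: 90 mm). x = the way the rod points, z up. At the start it stands upright on the bench.
- rod_tip (a point): The very tip of the rod, on its axis, 85 mm ahead of the grip's centre line and 16 mm above the foot's underside. Rod 12 mm in diameter, tip rounded, bare from 12 mm to 85 mm ahead of the grip's centre line. Axes as carrier_grip. The foot is 8 mm thick, 44 mm wide, and reaches 12 mm ahead of and 38 mm behind the centre line.
- ring_center (a point): Centre of the small steel ring (loose, about 0.25 kg): outside diameter 44 mm, bore 16 mm right through, 24 mm long. x = axis of the bore, level; either end can be entered. At the start it lies in the V-rest, centre 30 mm above the bench.
- rest_center (a point): Where the ring's centre lies in the V-rest (fixed; aluminium base 70 x 66 mm, 6 mm thick, grey sloping sides 23 mm high). x = axis of the bore. At both ends, 14.5 to 18.5 mm from the centre along x, a lip 15 mm high above the bench keeps the ring from being pushed along; the rod passes over the lips.
- seat (a point): Where the ring's centre is when fully home in the spring clamp (fixed, grey base 80 x 96 mm, 12 mm thick): 46 mm above the bench, ring's underside on the clamp's floor, 24 mm above the bench. x = the axis the bore must have (either way round), y points to the sprung jaw. Open above and at both ends.
- jaw (a joint): Sprung jaw, m pushed back (0 to 0.008). Two upright jaws, 20 mm long, tops 50 mm above the bench: fixed one's face 22 mm from seat on its -y side, sprung one's 19 mm on +y at 0. From 12 mm above home the ring must be pressed down against them, with up to 12 N; it stays as deep as pressed. On the floor the force rises steeply.
- stapler: Bystander: blue stapler, 115 x 34 x 52 mm, origin under its centre.
- test_block: Bystander: flat steel disc, 60 mm across, 12 mm high, origin under its centre.
- big_ring: Bystander: wide steel ring lying flat, 70 mm across, 16 mm high, origin under its centre.
- mouse: Bystander: white computer mouse, 104 x 60 x 32 mm, origin under its centre.
Things that resemble listed ones, but are neither listed nor needed, are in the scene too. What is shaped like the part that bears carrier_grip but yellow is not meant. What is shaped like the part that bears ring_center but red is not meant.

How it is judged:
By the outcome, as a careful person would: the job done as asked, in the order asked, and still so for the second after the job is handed in, with the robot touching nothing.
It also fails if it takes over 72 s, if anything falls off the work surface, if the arm or the gripper's body presses on something with over 40 N, if the wrist force passes 120 N, or if a joint passes its speed limit or range.

## Working session

There is one attempt and no reset: what is moved stays moved. The work goes in short steps, Python scripts to look and compute and a tool call to move; the robot and the scene stay as the last step left them, time stands still between calls to the robot, and variables do not carry over. Pictures are saved under pics/ and viewed, at most 13 in all, crops included, and the job is handed in when it is done.

Besides the shell and the picture viewer there is one more tool, called as name(argument=value, ...), one argument or row to a line, values as JSON. arm_command: Moves the arm, as the interface text tells. Its arguments: {"type":"object","properties":{"dp":{"type":"array","items":{"type":"array","items":{"type":"number"}}},"angular":{"type":"array","items":{"type":"array","items":{"type":"number"}}},"claw":{"type":"array","items":{"type":"number"}},"force":{"type":"number"}},"required":["dp","angular","claw"]}

```bash
mkdir -p pics; ls; cat > h.py <<'E'
import numpy as np, cv2, pickle
from cell import arm
from scipy.spatial.transform import Rotation as Ro
np.set_printoptions(precision=4, suppress=True)
def shot(n, save):
    im=arm.get_image(n); pickle.dump(im,open(f'pics/{save}.pkl','wb'))
    cv2.imwrite(f'pics/{save}.png', im['frame'][:,:,::-1]); return im
def load(s): return pickle.load(open(f'pics/{s}.pkl','rb'))
def cloud(im):
    K=im['K']; h,w=im['z_map'].shape
    v,u=np.mgrid[:h,:w]; d=np.stack([(u-K[0,2])/K[0,0],(v-K[1,2])/K[1,1]],-1)
    s=d.copy()
    for _ in range(8): s=d/(1+im['k1']*(s**2).sum(-1,keepdims=True))
    z=im['z_map'][...,None]; P=np.concatenate([s*z,z],-1)
    W=(P-im['t'])@im['R']; W[im['z_map']==0]=np.nan; return W
def ray(im,u,v,zw):
    K=im['K']; d=np.array([(u-K[0,2])/K[0,0],(v-K[1,2])/K[1,1]]); s=d.copy()
    for _ in range(8): s=d/(1+im['k1']*(s@s))
    r=im['R'].T@np.array([s[0],s[1],1]); c=-im['R'].T@im['t']; return c+r*(zw-c[2])/r[2]
E
python3 - <<'E'
from h import *
print(arm.observe())
for n in ('top','side'):
    im=shot(n,n+'0'); print(n,im['K'],im['k1'],-im['R'].T@im['t'])
E
```

```text
pics
{'clock': 0.0, 'joints': array([ 1.1784,  0.4352,  0.025 ,  1.5741, -0.0116,  1.134 , -0.0751]), 'dq': array([-0.0001, -0.0003,  0.0003, -0.0004,  0.0007,  0.0006, -0.0004]), 'joint_efforts': array([  0.001 , -66.7834,   0.9853, -31.4453,  -0.0606,   0.0428,
         0.0002]), 'position': array([ 0.1784, -0.5985,  0.2259]), 'ee_rot': array([-3.1072, -0.4532,  0.0005]), 'force': array([0.5791, 0.2306, 0.0011]), 'ft_torque': array([-0.082 , -0.0228,  0.0097]), 'gripper_force': 0.0, 'width': 1.000819900332573}
top [[598.1633   0.     323.9458]
 [  0.     598.1633 241.7683]
 [  0.       0.       1.    ]] -0.057369510634347864 [ 0.4375 -0.0047  1.3448]
side [[448.2851   0.     320.3903]
 [  0.     448.2851 241.9585]
 [  0.       0.       1.    ]] -0.09801627988587755 [ 0.3191 -0.7425  0.5307]
```

View pics/top0.png

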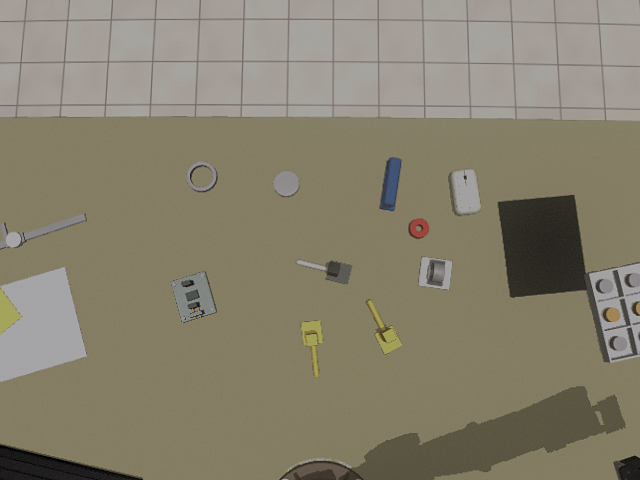

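View pics/side0.png

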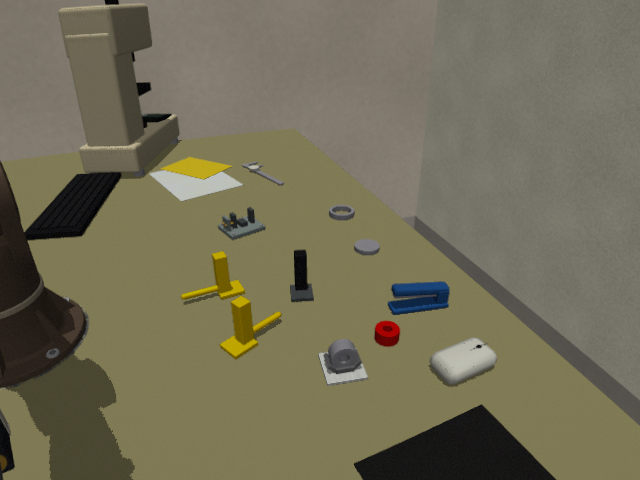

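The top view shows the black carrier at (335,270) with its rod to the left (tip at 299,263). The ring in its V-rest is at (436,273) and the clamp at (194,297). The yellow carriers and the red ring are the decoys.

```bash
python3 - <<'E'
from h import *
im=load('top0'); W=cloud(im)
for n,(u0,u1,v0,v1) in dict(carr=(290,360,250,290),rest=(412,458,252,294),clamp=(166,222,266,328)).items():
    P=W[v0:v1,u0:u1].reshape(-1,3); 
    for lo,hi in ((.005,.015),(.013,.03),(.03,.048),(.048,.06),(.06,.12)):
        Q=P[(P[:,2]>lo)&(P[:,2]<hi)]
        if len(Q)>3:
            r=cv2.minAreaRect(Q[:,:2].astype(np.float32)*1000); print(n,lo,hi,len(Q),Q.mean(0),'rect',np.round(r[0]),np.round(r[1]),r[2])
f=im['frame'][:,:,::-1]
a=cv2.resize(f[250:296,412:462],None,fx=8,fy=8,interpolation=2); b=cv2.resize(f[266:326,166:222],None,fx=7,fy=7,interpolation=2)
s=load('side0')['frame'][:,:,::-1]
c=cv2.resize(s[205:240,215:270],None,fx=7,fy=7,interpolation=2);d=cv2.resize(s[335:385,315:370],None,fx=5,fy=5,interpolation=2)
o=np.zeros((600,800,3),np.uint8)
def put(i,x,y): 
    h,w=min(i.shape[0],600-y),min(i.shape[1],800-x); o[y:y+h,x:x+w]=i[:h,:w]
put(a,0,0);put(b,405,0);put(c,0,370); put(d[:180],405,425)
cv2.imwrite('pics/crop.png',o)
E
```

```text
carr 0.005 0.015 341 [ 0.5349 -0.0319  0.0082] rect [542.  -6.] [ 88. 153.] 0.4846751093864441
carr 0.013 0.03 183 [0.5489 0.0195 0.0202] rect [540.   0.] [119.  38.] 84.8240737915039
carr 0.03 0.048 5 [ 0.5286 -0.0188  0.0382] rect [529. -19.] [16.  0.] 76.7705078125
carr 0.048 0.06 5 [ 0.5275 -0.0225  0.0556] rect [528. -22.] [18.  0.] 76.15300750732422
carr 0.06 0.12 137 [ 0.5388 -0.0229  0.0886] rect [539. -23.] [24. 24.] 76.49370574951172
rest 0.005 0.015 434 [ 0.5366 -0.2504  0.0077] rect [ 539. -257.] [90. 94.] 4.271129131317139
rest 0.013 0.03 154 [ 0.5345 -0.2479  0.0203] rect [ 536. -251.] [65. 57.] 82.28662872314453
rest 0.03 0.048 126 [ 0.5339 -0.2504  0.0427] rect [ 536. -253.] [25. 43.] 83.56869506835938
rest 0.048 0.06 108 [ 0.5366 -0.2536  0.0514] rect [ 537. -253.] [24. 32.] 80.81884765625
clamp 0.005 0.015 1151 [0.4797 0.286  0.0107] rect [479. 287.] [136. 125.] 0.5693305134773254
clamp 0.013 0.03 485 [0.4801 0.2843 0.0175] rect [478. 286.] [96. 80.] 18.04891014099121
clamp 0.03 0.048 122 [0.461  0.2798 0.042 ] rect [472. 287.] [82. 30.] 21.15978240966797
clamp 0.048 0.06 64 [0.4805 0.2875 0.0507] rect [474. 286.] [78. 25.] 17.497787475585938
```

View pics/crop.png

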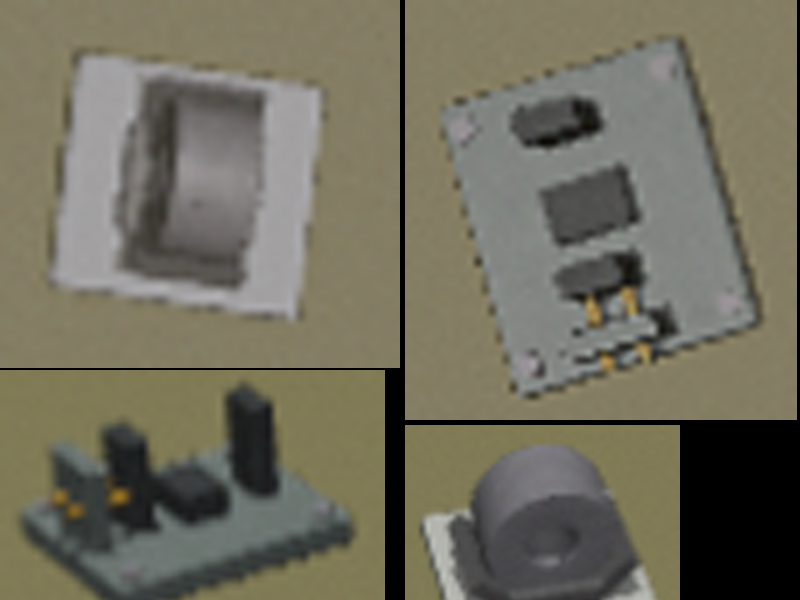

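The crop shows the bore axis running roughly left-right, with the lips at both ends. In the clamp the fixed jaw is at the top (+x) and the sprung jaw, with its springs, at the bottom (-x). The rod, the bore axis and the seat axis all run about +y, so the rod can keep that heading throughout.

```bash
cat >> h.py <<'E'
def go(x,y,z,yawy):
    "units: turn first (about tool z), then shift in tool axes; yawy = world heading of tool y, deg"
    s=arm.observe(); R=Ro.from_rotvec(s['ee_rot']).as_matrix(); p=s['position']
    a=np.deg2rad(yawy); Rt=np.array([[-np.sin(a),np.cos(a),0],[np.cos(a),np.sin(a),0],[0,0,-1]]).T
    # x_tool = y heading + 90deg, z down
    Rt=np.column_stack([[-np.sin(a),np.cos(a),0],[np.cos(a),np.sin(a),0],[0,0,-1]])
    tv=Ro.from_matrix(R.T@Rt).as_rotvec()
    print('turn',tv/0.15,'shift(after turn)',Rt.T@(np.array([x,y,z])-p)/0.025,'pos',p,'yawy',np.rad2deg(np.arctan2(R[1,1],R[0,1])),'t',s['clock'])
E
python3 - <<'E'
from h import *
im=load('top0'); W=cloud(im)
P=W[250:290,290:360].reshape(-1,3)
g=P[(P[:,2]>.08)]; gc=g[:,:2].mean(0); 
f=P[(P[:,2]>.016)&(P[:,2]<.026)&(P[:,1]>.0)]
l=cv2.fitLine(f[:,:2].astype(np.float32),2,0,.01,.01).ravel(); print('rod dir',np.rad2deg(np.arctan2(l[1],l[0])),l[2:],f[:,1].max(),'top z',f[:,2].max())
n=np.array([-l[1],l[0]]);print('grip off line',(gc-l[2:])@n, gc)
P=W[252:294,412:458].reshape(-1,3); r=P[P[:,2]>.045]; c=cv2.minAreaRect(r[:,:2].astype(np.float32)*1000);print(c)
P=W[266:328,166:222].reshape(-1,3); r=P[P[:,2]>.012]; c=cv2.minAreaRect(r[:,:2].astype(np.float32)*1000);print(c)
go(.535,-.25,.227,-97); go(.539,-.023,.227,-103.5)
E
```

```text
rod dir 76.43582 [0.5517 0.0285] 0.0582082358287471 top z 0.02585787199492189
grip off line -0.00014242747623263718 [ 0.5394 -0.023 ]
((535.408935546875, -252.76625061035156), (24.041034698486328, 35.71251678466797), 82.92683410644531)
((478.16436767578125, 286.192138671875), (95.91553497314453, 80.74907684326172), 17.618026733398438)
turn [-0.0093  0.003   2.746 ] shift(after turn) [ 12.4589 -15.5746  -0.0394] pos [ 0.1784 -0.5985  0.226 ] yawy -73.39997407075188 t 0.1
turn [-0.0092  0.0035  3.5023] shift(after turn) [  8.6516 -25.7513  -0.0394] pos [ 0.1784 -0.5985  0.226 ] yawy -73.39997407075188 t 0.1
```

arm_command(
  dp=[
    [0,0,0],
    [0,0,0],
    [0,0,0],
    [0.78,-0.97,0],
    [0.78,-0.97,0],
    [0.78,-0.97,0],
    [0.78,-0.97,0],
    [0.78,-0.97,0],
    [0.78,-0.97,0],
    [0.78,-0.97,0],
  ],
  angular=[
    [0,0,0.9],
    [0,0,0.9],
    [0,0,0.95],
    [0,0,0],
    [0,0,0],
    [0,0,0],
    [0,0,0],
    [0,0,0],
    [0,0,0],
    [0,0,0],
  ],
  claw=[1,1,1,1,1,1,1,1,1,1],
)

```text
clock: 1.1
position: [0.3355, -0.446, 0.2264]
ee_rot: [-3.135, 0.193, 0.001]
force: [0.4, -0.7, -0.4]
width: 0.998
gripper_force: 0.0
```

arm_command(
  dp=[
    [0.78,-0.97,0],
    [0.78,-0.97,0],
    [0.78,-0.97,0],
    [0.78,-0.97,0],
    [0.78,-0.97,0],
    [0.78,-0.97,0],
    [0.78,-0.97,0],
    [0.78,-0.97,0],
    [0.78,-0.97,0],
    [0,0,0],
  ],
  angular=[
    [0,0,0],
    [0,0,0],
    [0,0,0],
    [0,0,0],
    [0,0,0],
    [0,0,0],
    [0,0,0],
    [0,0,0],
    [0,0,0],
    [0,0,0],
  ],
  claw=[1,1,1,1,1,1,1,1,1,1],
)

```text
clock: 2.1
position: [0.5388, -0.2471, 0.2262]
ee_rot: [-3.134, 0.182, -0.001]
force: [-0.0, -0.3, 0.2]
width: 1.001
gripper_force: 0.0
```

```bash
python3 - <<'E'
from h import *
im=shot('wrist','w1'); print(-im['R'].T@im['t'], im['K'][0,0], im['R'])
go(.5394,-.023,.15,-103.5)
E
```

```text
[ 0.6155 -0.2572  0.3833] 406.2329479370794 [[-0.1161 -0.9932 -0.003 ]
 [-0.9517  0.1104  0.2864]
 [-0.2841  0.0361 -0.9581]]
turn [-0.0079  0.0038  0.7809] shift(after turn) [-2.0238 -8.8343  3.046 ] pos [ 0.537  -0.2496  0.2262] yawy -96.78904473963246 t 2.15
```

View pics/w1.png

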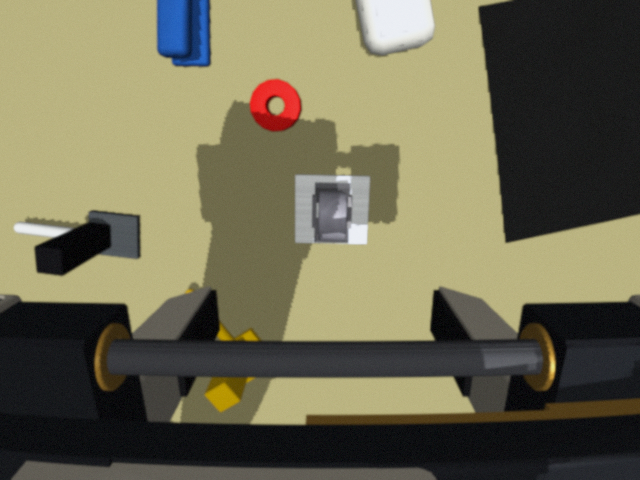

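The wrist view shows the V-rest and ring at (332,210), the carrier at (90,240) and the red decoy ring at (275,105).

```bash
python3 - <<'E'
from h import *
im=load('w1'); W=cloud(im)
P=W[170:250,290:375].reshape(-1,3); P=P[~np.isnan(P[:,0])]
R=lambda Q:cv2.minAreaRect(Q[:,:2].astype(np.float32)*1000)
print('ztop',np.percentile(P[:,2],99.5))
for t in (.032,.038,.042,.046): print(t,R(P[P[:,2]>t]))
F=im['frame'].astype(int)[170:250,290:375]; m=(F.max(-1)-F.min(-1)<25)&(F.mean(-1)>100)
v,u=np.nonzero(m); q=np.array([ray(im,a+290,b+170,.006) for a,b in zip(u,v)]); print('base',R(q),len(q))
E
```

```text
ztop 0.05138005566347884
0.032 ((535.4762573242188, -252.9504852294922), (24.016599655151367, 42.14072799682617), 81.97203063964844)
0.038 ((534.9273681640625, -252.87307739257812), (24.016599655151367, 40.258338928222656), 81.97203063964844)
0.042 ((535.2344970703125, -253.17648315429688), (23.848979949951172, 35.39439010620117), 83.07398223876953)
0.046 ((535.4185180664062, -253.15797424316406), (23.719602584838867, 29.817899703979492), 82.84059143066406)
base ((535.08642578125, -253.32113647460938), (71.06305694580078, 67.36522674560547), 82.21082305908203) 4388
```

arm_command(
  dp=[
    [0,0,0],
    [-0.2,-0.88,0],
    [-0.2,-0.88,0],
    [-0.2,-0.88,0],
    [-0.2,-0.88,0],
    [-0.2,-0.88,0],
    [-0.2,-0.88,0],
    [-0.2,-0.88,0],
    [-0.2,-0.88,0],
    [-0.2,-0.88,0],
  ],
  angular=[
    [0,0,0.78],
    [0,0,0],
    [0,0,0],
    [0,0,0],
    [0,0,0],
    [0,0,0],
    [0,0,0],
    [0,0,0],
    [0,0,0],
    [0,0,0],
  ],
  claw=[1,1,1,1,1,1,1,1,1,1],
)

```text
clock: 3.15
position: [0.5384, -0.0495, 0.2265]
ee_rot: [3.118, -0.378, -0.001]
force: [-0.1, -0.0, -0.5]
width: 0.999
gripper_force: 0.0
```

arm_command(
  dp=[
    [-0.2,-0.88,0],
    [0,0,0],
    [0,0,0],
  ],
  angular=[
    [0,0,0],
    [0,0,0],
    [0,0,0],
  ],
  claw=[1,1,1],
)

```text
clock: 3.45
position: [0.539, -0.0274, 0.2266]
ee_rot: [3.118, -0.376, -0.001]
force: [-0.7, -1.0, 0.7]
width: 1.002
gripper_force: 0.0
```

```bash
python3 - <<'E'
from h import *
im=shot('wrist','w2'); W=cloud(im).reshape(-1,3)
s=arm.observe(); go(.5394,-.023,.047,-103.5)
c=W[(np.abs(W[:,0]-.54)<.05)&(np.abs(W[:,1]+.02)<.12)]
g=c[(c[:,2]>.075)&(c[:,2]<.1)]; print('grip',cv2.minAreaRect(g[:,:2].astype(np.float32)*1000), g[:,2].max())
f=c[(c[:,2]>.016)&(c[:,2]<.026)&(c[:,1]>0)]; 
if len(f)>10: print('rod',cv2.minAreaRect(f[:,:2].astype(np.float32)*1000))
E
```

```text
turn [ 0.0066  0.0014 -0.0374] shift(after turn) [-0.0354 -0.1992  7.1832] pos [ 0.5391 -0.028   0.2266] yawy -103.82138979255966 t 3.5
grip ((538.5848388671875, -23.28113555908203), (23.756696701049805, 24.467435836791992), 76.45911407470703) 0.09101967505289414
rod ((551.6836547851562, 28.957942962646484), (61.18867111206055, 11.183091163635254), 76.10424041748047)
```

arm_command(
  dp=[
    [-0.04,-0.2,0.6],
    [0,0,0.95],
    [0,0,0.95],
    [0,0,0.95],
    [0,0,0.95],
    [0,0,0.95],
    [0,0,0.95],
    [0,0,0.88],
    [0,0,0],
    [0,0,0],
  ],
  angular=[
    [0,0,-0.04],
    [0,0,0],
    [0,0,0],
    [0,0,0],
    [0,0,0],
    [0,0,0],
    [0,0,0],
    [0,0,0],
    [0,0,0],
    [0,0,0],
  ],
  claw=[1,1,1,1,1,1,1,1,1,1],
  force=55,
)

```text
clock: 4.5
position: [0.5395, -0.0226, 0.0474]
ee_rot: [3.119, -0.369, -0.001]
force: [0.0, 0.4, 1.0]
width: 0.999
gripper_force: 0.0
```

arm_command(
  dp=[
    [0,0,0],
    [0,0,0],
    [0,0,0],
    [0,0,0],
    [0,0,0],
    [0,0,0],
    [0,0,0],
  ],
  angular=[
    [0,0,0],
    [0,0,0],
    [0,0,0],
    [0,0,0],
    [0,0,0],
    [0,0,0],
    [0,0,0],
  ],
  claw=[0.3,0.2,0,0,0,0,0],
  force=55,
)

```text
clock: 5.2
position: [0.5397, -0.0214, 0.0472]
ee_rot: [3.12, -0.366, 0.0]
force: [-0.4, -0.2, 1.1]
width: 0.436
gripper_force: 0.0
```

```bash
python3 - <<'E'
from h import *
s=arm.observe(); print(s['width']*92, s['gripper_force'],s['force'],s['ee_rot'],s['joints']); go(.539,-.0231,.047,-103.6)
E
```

```text
40.119261732365025 0.0 [-0.4104 -0.2217  1.0643] [ 3.1201 -0.3663  0.    ] [ 0.0206  0.5225 -0.1088  1.9593  0.0882  0.6642 -1.9478]
turn [ 0.0004 -0.0002  0.0244] shift(after turn) [-0.0096  0.0715  0.0099] pos [ 0.5397 -0.0214  0.0472] yawy -103.39008441999938 t 5.2
```

arm_command(
  dp=[
    [0,0.07,0],
    [0,0,0],
    [0,0,0],
    [0,0,0],
    [0,0,0],
    [0,0,0],
  ],
  angular=[
    [0,0,0.02],
    [0,0,0],
    [0,0,0],
    [0,0,0],
    [0,0,0],
    [0,0,0],
  ],
  claw=[0,0,0,0,0,0],
  force=55,
)

```text
clock: 5.8
position: [0.5392, -0.0233, 0.0472]
ee_rot: [3.119, -0.371, -0.0]
force: [-0.5, -0.9, -0.4]
width: 0.257
gripper_force: 55.0
```

```bash
python3 - <<'E'
from h import *
s=arm.observe(); print(s['width']*92, s['gripper_force'],s['force']); go(.539,-.0231,.047,-103.6)
E
```

```text
23.68425387084835 54.999935030937195 [-0.4518 -0.9402 -0.3821]
turn [0.0016 0.0004 0.0029] shift(after turn) [-0.0095 -0.0066  0.0067] pos [ 0.5392 -0.0233  0.0472] yawy -103.57508383984432 t 5.8
```

arm_command(
  dp=[
    [0,0,-0.4],
    [0,0,-0.9],
    [0,0,-0.95],
    [0,0,-0.95],
    [0,0,-0.9],
    [0.07,0.93,0],
    [0.07,0.93,0],
    [0.07,0.93,0],
    [0.07,0.93,0],
    [0.07,0.93,0],
  ],
  angular=[
    [0,0,0],
    [0,0,0],
    [0,0,0],
    [0,0,-0.36],
    [0,0,-0.35],
    [0,0,0],
    [0,0,0],
    [0,0,0],
    [0,0,0],
    [0,0,0],
  ],
  claw=[0,0,0,0,0,0,0,0,0,0],
  force=55,
)

```text
clock: 6.8
position: [0.5325, -0.1402, 0.1503]
ee_rot: [-3.135, 0.204, -0.0]
force: [0.5, -0.2, -1.7]
width: 0.258
gripper_force: 55.0
```

arm_command(
  dp=[
    [0.07,0.93,0],
    [0.07,0.93,0],
    [0.07,0.93,0],
    [0.07,0.93,0],
    [0.07,0.93,0],
    [0.07,0.93,0],
    [0.07,0.93,0],
    [0.07,0.93,0],
    [0.07,0.93,0],
    [0.07,0.93,0],
  ],
  angular=[
    [0,0,0],
    [0,0,0],
    [0,0,0],
    [0,0,0],
    [0,0,0],
    [0,0,0],
    [0,0,0],
    [0,0,0],
    [0,0,0],
    [0,0,0],
  ],
  claw=[0,0,0,0,0,0,0,0,0,0],
)

```text
clock: 7.8
position: [0.5197, -0.3728, 0.1502]
ee_rot: [-3.135, 0.204, 0.0]
force: [0.3, -0.1, -2.5]
width: 0.26
gripper_force: 55.0
```

arm_command(
  dp=[
    [0,0,0],
    [0,0,0],
  ],
  angular=[
    [0,0,0],
    [0,0,0],
  ],
  claw=[0,0],
)

```text
clock: 8.0
position: [0.5197, -0.3724, 0.1499]
ee_rot: [-3.134, 0.206, 0.0]
force: [-0.1, -0.1, -2.5]
width: 0.26
gripper_force: 55.0
```

```bash
python3 - <<'E'
from h import *
s=arm.observe(); print(s['force'],s['width'],s['joints']); go(.5195,-.372,.061,-97.5)
E
```

```text
[-0.1358 -0.1109 -2.5131] 0.260268024221436 [ 0.5799  0.527  -0.0619  1.6216  0.0367  0.9945 -1.1957]
turn [-0.0031  0.0013 -0.0021] shift(after turn) [-0.0085 -0.0143  3.557 ] pos [ 0.5197 -0.3724  0.1499] yawy -97.51803187182595 t 8.0
```

Very close. Descend and check the rod against the ring with the cameras.

arm_command(
  dp=[
    [0,0,0.8],
    [0,0,0.8],
    [0,0,0.8],
    [0,0,0.8],
    [0,0,0.36],
    [0,0,0],
    [0,0,0],
  ],
  angular=[
    [0,0,0],
    [0,0,0],
    [0,0,0],
    [0,0,0],
    [0,0,0],
    [0,0,0],
    [0,0,0],
  ],
  claw=[0,0,0,0,0,0,0],
)

```text
clock: 8.7
position: [0.5206, -0.372, 0.0615]
ee_rot: [3.135, -0.203, 0.001]
force: [0.5, 0.3, -1.8]
width: 0.256
gripper_force: 55.0
```

```bash
python3 - <<'E'
from h import *
go(.5195,-.372,.061,-97.5)
c0=np.array([.5352,-.2530]); a=np.deg2rad(82.5); d=np.array([np.cos(a),np.sin(a)]); n=np.array([-d[1],d[0]])
for nm in ('wrist','side','top'):
    im=shot(nm,nm+'3'); W=cloud(im).reshape(-1,3); F=im['frame'].reshape(-1,3)
    s=(W[:,:2]-c0)@d; t=(W[:,:2]-c0)@n
    m=(s>-.10)&(s<-.030)&(abs(t)<.02)&(W[:,2]>.02)&(W[:,2]<.05)
    Q=np.c_[s,t,W[:,2]][m]; print(nm,len(Q))
    if len(Q)>10:
        print(' smax',Q[:,0].max(),'t',Q[:,1].min(),Q[:,1].max(),'z',Q[:,2].max())
        for lo,hi in ((-.085,-.07),(-.07,-.055),(-.055,-.042)):
            q=Q[(Q[:,0]>lo)&(Q[:,0]<hi)]
            if len(q)>5:
                A=np.c_[2*q[:,1:],np.ones(len(q))]
                c=np.linalg.lstsq(A[:,:2]-(A[:,:2]).mean(0),((q[:,1:]**2).sum(1)-(q[:,1:]**2).sum(1).mean()),rcond=None)[0]
                print('  s',lo,'tmid',(q[:,1].min()+q[:,1].max())/2,'zmax',np.percentile(q[:,2],95),'circ t,z',c)
    r=(abs(s)<.011)&(abs(t)<.018)&(W[:,2]>.042)&(W[:,2]<.056)
    if r.sum()>10: print(' ring t mid',(t[r].min()+t[r].max())/2,'t at top',t[r][W[r,2]>.049].mean(),'ztop',np.percentile(W[r,2],97))
E
```

```text
turn [ 0.0001 -0.0051  0.0087] shift(after turn) [-0.0425  0.0071  0.0215] pos [ 0.5206 -0.372   0.0615] yawy -97.42549251001833 t 8.7
wrist 2839
 smax -0.035662160379002016 t -0.0067053299159624165 0.00544223117515142 z 0.03697809899467139
  s -0.085 tmid -0.000567817369523519 zmax 0.03580497920952424 circ t,z [-0.0005  0.0302]
  s -0.07 tmid -0.0006375421482128201 zmax 0.03598299697476797 circ t,z [-0.0005  0.0303]
  s -0.055 tmid -0.0007585270338732477 zmax 0.03581501343219759 circ t,z [-0.0006  0.0303]
 ring t mid -0.000200958772118464 t at top -0.0003525032290744834 ztop 0.051394470557967566
side 18
 smax -0.07665164530455974 t 0.001088853523934338 0.0042053088941275425 z 0.036829953422396824
  s -0.085 tmid 0.002438317395173334 zmax 0.03648226218635369 circ t,z [0.0022 0.0347]
 ring t mid 0.011663651078892848 t at top 0.009324218551020346 ztop 0.04899955291860644
top 41
 smax -0.037858734305035946 t -0.007909519041315604 0.003852640819259608 z 0.041149936773629416
  s -0.055 tmid -0.002028439111027998 zmax 0.03837500815757148 circ t,z [-0.0019  0.0339]
 ring t mid 1.086740320453694e-05 t at top -0.0004694490038563909 ztop 0.055326318376865545
```

View pics/wrist3.png

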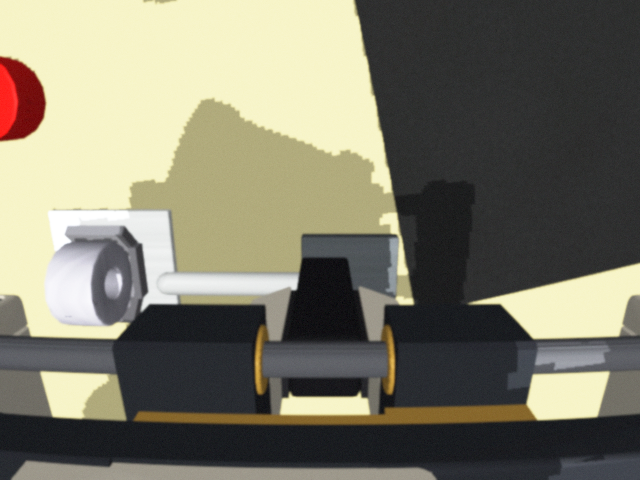

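The wrist view shows the rod (tip at 165,283) lined up with the bore at (115,282). Measured misalignment is under 0.5 mm sideways and in height, so I'll insert in steps.

arm_command(
  dp=[
    [0,-0.25,0],
    [0,-0.25,0],
    [0,-0.25,0],
    [0,-0.2,0],
    [0,-0.15,0],
    [0,-0.15,0],
  ],
  angular=[
    [0,0,0],
    [0,0,0],
    [0,0,0],
    [0,0,0],
    [0,0,0],
    [0,0,0],
  ],
  claw=[0,0,0,0,0,0],
)

```text
clock: 9.45
position: [0.5241, -0.3409, 0.0608]
ee_rot: [3.135, -0.204, -0.0]
force: [0.3, -0.6, -2.2]
width: 0.26
gripper_force: 55.0
```

```bash
python3 - <<'E'
from h import *
s=arm.observe(); print(s['force'],s['ft_torque']); go(.5352-.1305*.058,-.2530-.9914*.058,.061,-97.5)
E
```

```text
[ 0.2574 -0.5903 -2.1797] [0.0665 0.02   0.0266]
turn [0.0005 0.0001 0.0057] shift(after turn) [-0.0185 -1.2255 -0.01  ] pos [ 0.5241 -0.3409  0.0608] yawy -97.4508335371356 t 9.45
```

arm_command(
  dp=[
    [0,-0.2,0],
    [0,-0.2,0],
    [0,-0.2,0],
    [0,-0.2,0],
    [0,-0.2,0],
    [0,-0.2,0],
    [0,0,0],
  ],
  angular=[
    [0,0,0],
    [0,0,0],
    [0,0,0],
    [0,0,0],
    [0,0,0],
    [0,0,0],
    [0,0,0],
  ],
  claw=[0,0,0,0,0,0,0],
)

```text
clock: 10.15
position: [0.5282, -0.3105, 0.0608]
ee_rot: [-3.135, 0.203, -0.0]
force: [-0.1, 0.6, -1.6]
width: 0.258
gripper_force: 55.0
```

arm_command(
  dp=[
    [0,0,-0.05],
    [0,0,-0.05],
    [0,0,-0.05],
    [0,0,-0.1],
    [0,0,-0.2],
    [0,0,-0.3],
    [0,0,-0.4],
    [0,0,-0.5],
    [0,0,-0.3],
    [0,0,-0.1],
  ],
  angular=[
    [0,0,0],
    [0,0,0],
    [0,0,0],
    [0,0,0],
    [0,0,0],
    [0,0,0],
    [0,0,0],
    [0,0,0],
    [0,0,0],
    [0,0,0],
  ],
  claw=[0,0,0,0,0,0,0,0,0,0],
)

```text
clock: 11.15
position: [0.5286, -0.312, 0.1136]
ee_rot: [3.134, -0.204, 0.003]
force: [-0.3, -0.1, -4.8]
width: 0.256
gripper_force: 55.0
```

```bash
python3 - <<'E'
from h import *
s=arm.observe(); print(s['force'],s['ft_torque'])
im=shot('wrist','w4'); go(.5276,-.3105,.11,-97.5)
E
```

```text
[-0.305  -0.1043 -4.7743] [-0.1441  0.0018 -0.0151]
turn [ 0.0045 -0.0124  0.0038] shift(after turn) [-0.0428 -0.0503  0.134 ] pos [ 0.5285 -0.3119  0.1134] yawy -97.46775244454452 t 11.2
```

View pics/w4.png

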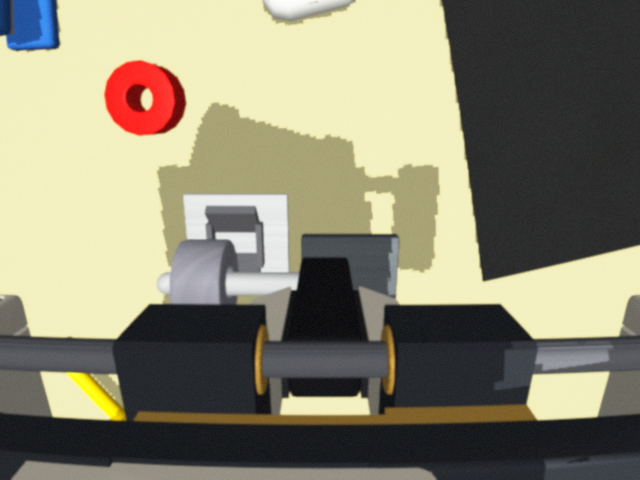

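The ring hangs on the rod (205,270), about 2.5 N heavier, and the rest is empty at (235,240). Now turn to the clamp heading, lift and carry.

arm_command(
  dp=[
    [0,0,-0.2],
    [0,0,-0.4],
    [0,0,-0.5],
    [0,0,-0.6],
    [0,0,-0.6],
    [0,0,-0.6],
    [0,0,-0.4],
    [0,0,-0.2],
    [0.06,-0.2,0],
    [0.13,-0.4,0],
  ],
  angular=[
    [0,0,-0.2],
    [0,0,-0.4],
    [0,0,-0.4],
    [0,0,-0.5],
    [0,0,-0.5],
    [0,0,-0.4],
    [0,0,-0.32],
    [0,0,-0.2],
    [0,0,0],
    [0,0,0],
  ],
  claw=[0,0,0,0,0,0,0,0,0,0],
)

```text
clock: 12.2
position: [0.5273, -0.296, 0.1987]
ee_rot: [-3.105, -0.478, 0.002]
force: [-0.2, 1.3, -5.8]
width: 0.26
gripper_force: 55.0
```

arm_command(
  dp=[
    [0.19,-0.6,0],
    [0.25,-0.8,0],
    [0.285,-0.9,0],
    [0.285,-0.9,0],
    [0.285,-0.9,0],
    [0.285,-0.9,0],
    [0.285,-0.9,0],
    [0.285,-0.9,0],
    [0.285,-0.9,0],
    [0.285,-0.9,0],
  ],
  angular=[
    [0,0,0],
    [0,0,0],
    [0,0,0],
    [0,0,0],
    [0,0,0],
    [0,0,0],
    [0,0,0],
    [0,0,0],
    [0,0,0],
    [0,0,0],
  ],
  claw=[0,0,0,0,0,0,0,0,0,0],
)

```text
clock: 13.2
position: [0.5267, -0.0677, 0.1991]
ee_rot: [-3.104, -0.483, 0.001]
force: [1.3, -0.4, -4.6]
width: 0.257
gripper_force: 55.0
```

arm_command(
  dp=[
    [0.285,-0.9,0],
    [0.285,-0.9,0],
    [0.285,-0.9,0],
    [0.285,-0.9,0],
    [0.285,-0.9,0],
    [0.285,-0.9,0],
    [0.25,-0.8,0],
    [0.19,-0.6,0],
    [0.13,-0.4,0],
    [0.06,-0.2,0],
  ],
  angular=[
    [0,0,0],
    [0,0,0],
    [0,0,0],
    [0,0,0],
    [0,0,0],
    [0,0,0],
    [0,0,0],
    [0,0,0],
    [0,0,0],
    [0,0,0],
  ],
  claw=[0,0,0,0,0,0,0,0,0,0],
)

```text
clock: 14.2
position: [0.5264, 0.1255, 0.1992]
ee_rot: [-3.104, -0.485, 0.001]
force: [0.1, -0.9, -4.2]
width: 0.259
gripper_force: 55.0
```

arm_command(
  dp=[
    [0,0,0],
    [0,0,0],
  ],
  angular=[
    [0,0,0],
    [0,0,0],
  ],
  claw=[0,0],
)

```text
clock: 14.4
position: [0.5272, 0.1229, 0.1993]
ee_rot: [3.104, 0.48, -0.001]
force: [-0.1, 0.5, -5.2]
width: 0.257
gripper_force: 55.0
```

```bash
python3 - <<'E'
from h import *
s=arm.observe(); print(s['force'],s['joints']); go(.528,.134,.2,-72.4)
im=shot('wrist','w5')
E
```

```text
[-0.1066  0.4855 -5.2319] [-0.0747  0.3512 -0.3316  1.7927  0.1325  1.0199 -1.721 ]
turn [ 0.0038  0.0037 -0.0014] shift(after turn) [ 0.1666 -0.4145 -0.0285] pos [0.5272 0.1229 0.1993] yawy -72.41214863726601 t 14.4
```

View pics/w5.png

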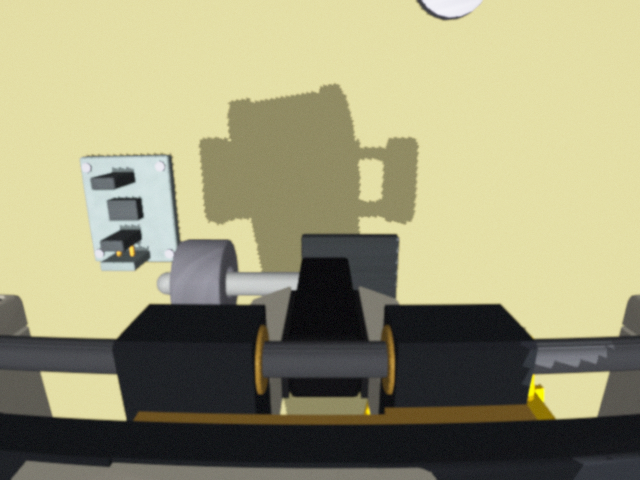

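The wrist view shows the clamp at (130,210), with its floor block at (125,208), the fixed jaw at (112,181) and the sprung jaw at (122,240). The ring is still on the rod at (205,270).

```bash
python3 - <<'E'
from h import *
R=lambda Q:[np.round(x,2) for x in cv2.minAreaRect(Q[:,:2].astype(np.float32)*1000)]
for nm,im,(u0,u1,v0,v1) in (('wrist',load('w5'),(75,185,150,275)),('top',load('top0'),(166,222,266,328))):
    W=cloud(im); P=W[v0:v1,u0:u1].reshape(-1,3); P=P[~np.isnan(P[:,0])&(P[:,2]<.07)]
    print(nm,'base',R(P[(P[:,2]>.009)]),R(P[(P[:,2]>.010)&(P[:,2]<.014)]))
    b=np.array([.478,.2865]); a=np.deg2rad(107.6); X=np.array([np.cos(a),np.sin(a)]); Y=np.array([-X[1],X[0]])
    q=np.c_[(P[:,:2]-b)@X,(P[:,:2]-b)@Y,P[:,2]]
    f=q[(q[:,2]>.0215)&(q[:,2]<.0265)&(abs(q[:,1])<.02)&(abs(q[:,0])<.02)]; print(' floor',f[:,0].min(),f[:,0].max(),f[:,1].min(),f[:,1].max(),np.median(f[:,2]),R(f))
    for sg in (-1,1):
        j=q[(q[:,2]>.048)&(q[:,2]<.054)&(sg*q[:,1]>.01)&(sg*q[:,1]<.033)]; print(' jaw',sg,j[:,0].min(),j[:,0].max(),j[:,1].min(),j[:,1].max(),np.median(j[:,2]),len(j),R(j))
im=load('w5'); s=arm.observe(); T=Ro.from_rotvec(s['ee_rot']).as_matrix()
L=(cloud(im)[235:300,160:300].reshape(-1,3)-s['position'])@T
r=L[(L[:,2]>-.002+.012)&(L[:,2]<.06)&(np.abs(L[:,0])<.03)&(L[:,1]<-.03)]
print('tool frame: y hist'); h=r[r[:,2]<.022]; print(h[:,1].min(),h[:,1].max(),'top z',h[:,2].min(),'x at top',h[h[:,2]<h[:,2].min()+.003][:,0].mean())
rd=L[(np.abs(L[:,0])<.008)&(L[:,1]<-.07)&(L[:,2]>.02)&(L[:,2]<.04)]; print('tip y',rd[:,1].min())
rr=L[(np.abs(L[:,0])<.009)&(L[:,1]<-.032)&(L[:,1]>-.044)&(L[:,2]>.02)&(L[:,2]<.04)]; print('rod x',rr[:,0].min(),rr[:,0].max(),'topz',rr[:,2].min())
E
```

```text
wrist base [array([478.15, 288.14]), array([95.71, 81.12]), np.float64(17.53)] [array([478.47, 288.08]), array([95.29, 80.65]), np.float64(17.42)]
 floor -0.012200844342868949 0.015073571895779196 -0.012872622202355662 0.019817787618334637 0.02327754748640149 [array([1.5 , 3.44]), array([32.35, 27.13]), np.float64(88.86)]
 jaw -1 -0.008536527457211422 0.011168813115220095 -0.032995943548383706 -0.025967868281493608 0.04919458292928361 197 [array([  1.29, -29.46]), array([19.8 ,  6.92]), np.float64(1.22)]
 jaw 1 -0.008422816155289597 0.011327325350219318 0.01512669048462788 0.025008404037470677 0.049175910504502915 248 [array([ 1.49, 20.12]), array([19.66,  9.71]), np.float64(1.31)]
top base [array([478.35, 286.47]), array([96.4, 81. ]), np.float64(17.77)] [array([478.37, 286.61]), array([95.4 , 80.76]), np.float64(17.71)]
 floor -0.012701054657017031 0.01276419412035653 -0.012459689991344667 0.005152884369032443 0.023569378410576547 [array([-0.04, -3.89]), array([17.68, 25.11]), np.float64(87.69)]
 jaw -1 -0.00941071832082353 0.009383670859055665 -0.032798771953114876 -0.025755208962055475 0.05015606992789363 23 [array([ -0.02, -29.31]), array([18.76,  7.05]), np.float64(0.56)]
 jaw 1 -0.010039693428858855 0.010286109358585092 0.015997419452164405 0.024911982363878645 0.050587016894259346 27 [array([ 0.13, 20.58]), array([ 8.66, 20.05]), np.float64(87.92)]
tool frame: y hist
-0.07180288347734241 -0.047028209375572304 top z 0.010587996828652116 x at top 0.002729952353387176
tip y -0.08303888280519081
rod x -0.006126284049412667 0.005412639354919629 topz 0.024808398584706355
```

arm_command(
  dp=[
    [0,-0.2,0],
    [0.05,-0.4,0],
    [0.05,-0.6,0],
    [0.05,-0.7,0],
    [0.05,-0.7,0],
    [0.05,-0.7,0],
    [0,-0.6,0],
    [0,-0.4,0],
    [0,-0.2,0],
    [0,0,0.2],
  ],
  angular=[
    [0,0,0],
    [0,0,0],
    [0,0,0],
    [0,0,0],
    [0,0,0],
    [0,0,0],
    [0,0,0],
    [0,0,0],
    [0,0,0],
    [0,0,0],
  ],
  claw=[0,0,0,0,0,0,0,0,0,0],
  force=60,
)

```text
clock: 15.45
position: [0.4993, 0.2337, 0.1948]
ee_rot: [-3.104, -0.483, -0.002]
force: [1.3, 0.0, -4.6]
width: 0.26
gripper_force: 60.0
```

arm_command(
  dp=[
    [0,0,0.4],
    [0,0,0.5],
    [0,0,0.6],
    [0,0,0.6],
    [0,0,0.5],
    [0,0,0.37],
    [0,0,0.2],
    [0,0,0],
    [0,0,0],
  ],
  angular=[
    [0,0,0],
    [0,0,0],
    [0,0,0],
    [0,0,0],
    [0,0,0],
    [0,0,0],
    [0,0,0],
    [0,0,0],
    [0,0,0],
  ],
  claw=[0,0,0,0,0,0,0,0,0],
)

```text
clock: 16.35
position: [0.4995, 0.2329, 0.1155]
ee_rot: [-3.104, -0.481, -0.001]
force: [1.0, 0.2, -4.9]
width: 0.255
gripper_force: 60.0
```

```bash
cat > rel.py <<'E'
from h import *
import sys
def rel(name):
    s=arm.observe(); print(s['force']); go(.4991,.2321,.115,-72.4)
    im=shot('wrist',name); W=cloud(im).reshape(-1,3); T=Ro.from_rotvec(s['ee_rot']).as_matrix(); p=s['position']
    b=np.array([.478,.2865]); a=np.deg2rad(107.6); X=np.array([np.cos(a),np.sin(a)]); Y=np.array([-X[1],X[0]])
    q=np.c_[(W[:,:2]-b)@X,(W[:,:2]-b)@Y,W[:,2]]; q=q[~np.isnan(q[:,0])&(abs(q[:,0])<.07)&(abs(q[:,1])<.06)]
    zr=p[2]-.031-.002
    r=q[(q[:,2]>zr+.006)&(q[:,2]<zr+.026)&(abs(q[:,1])<.025)&(abs(q[:,0])<.035)]
    print('ring',np.percentile(r[:,0],[0.5,99.5]),'mid',np.percentile(r[:,0],[.5,99.5]).mean(),'ztop',np.percentile(r[:,2],99),'y at top',r[r[:,2]>r[:,2].max()-.003][:,1].mean())
    for sg in (-1,1):
        j=q[(q[:,2]>.047)&(q[:,2]<.054)&(sg*q[:,1]>.012)&(sg*q[:,1]<.036)&(abs(q[:,0])<.02)]
        if len(j)>5: print(' jaw',sg,np.percentile(j[:,0],[.5,99.5]),j[:,0].mean(),'y',j[:,1].min(),j[:,1].max(),len(j))
    g=q[(q[:,2]>.009)&(q[:,2]<.0145)]; print('base',[np.round(x,2) for x in cv2.minAreaRect(g[:,:2].astype(np.float32)*1000)])
rel(sys.argv[1])
E
python3 rel.py w6
```

```text
[ 0.993   0.2354 -4.866 ]
turn [-0.0007 -0.0037  0.0035] shift(after turn) [-0.0239  0.0279  0.0217] pos [0.4995 0.2329 0.1155] yawy -72.36989962027785 t 16.35
ring [-0.0342  0.0226] mid -0.005750931804545438 ztop 0.10390037286291202 y at top -0.0060289067745808635
 jaw -1 [-0.0082  0.0113] 0.0013439772579214042 y -0.03594225223816868 -0.02569078125349949 605
 jaw 1 [-0.0082 -0.0051] -0.006619600906636122 y 0.019004445766319784 0.024704149115229404 50
base [array([ 1.54, -6.27]), array([79.78, 85.63]), np.float64(0.12)]
```

View pics/w6.png

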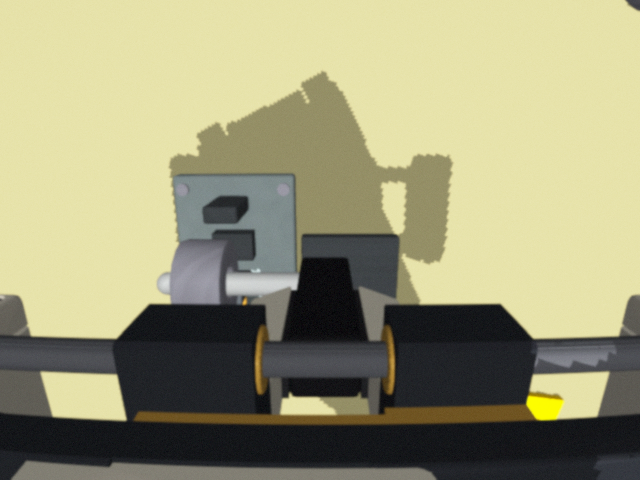

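The wrist view shows the ring (205,270) just in front of the clamp floor (235,243) as seen by the camera. The fixed jaw is at (225,208).

```bash
python3 - <<'E'
from h import *
W=cloud(load('w6')).reshape(-1,3)
b=np.array([.478,.2865]); a=np.deg2rad(107.6); X=np.array([np.cos(a),np.sin(a)]); Y=np.array([-X[1],X[0]])
q=np.c_[(W[:,:2]-b)@X,(W[:,:2]-b)@Y,W[:,2]]
r=q[(q[:,2]>.093)&(q[:,2]<.108)&(abs(q[:,1])<.025)&(q[:,0]>-.02)&(q[:,0]<.03)]
print(np.percentile(r[:,0],[.5,2,98,99.5]),np.percentile(r[:,2],99),r[r[:,2]>.1015][:,1].mean(),len(r))
d=q[(q[:,2]>.08)&(q[:,2]<.0925)&(abs(q[:,1]+.004)<.008)&(q[:,0]>.016)&(q[:,0]<.05)]; print('tip',d[:,0].max(),d[:,1].min(),d[:,1].max())
E
```

```text
[-0.0105 -0.0103  0.0129  0.0133] 0.10401316253014374 -0.0065599015855487925 2611
tip 0.02641254160220058 -0.00916130811713259 0.001566028942753463
```

Ring and clamp agree to within 0.2 mm, both lengthwise and sideways. Descend to just above contact, then press gently.

arm_command(
  dp=[
    [0,0,0.2],
    [0,0,0.3],
    [0,0,0.3],
    [0,0,0.2],
    [0,0,0.06],
    [0,0,0],
  ],
  angular=[
    [0,0,0],
    [0,0,0],
    [0,0,0],
    [0,0,0],
    [0,0,0],
    [0,0,0],
  ],
  claw=[0,0,0,0,0,0],
)

```text
clock: 17.0
position: [0.4992, 0.2328, 0.0885]
ee_rot: [3.104, 0.481, -0.0]
force: [0.9, 0.7, -2.5]
width: 0.259
gripper_force: 60.0
```

arm_command(
  dp=[
    [0,0,0.05],
    [0,0,0.05],
    [0,0,0.05],
    [0,0,0],
  ],
  angular=[
    [0,0,0],
    [0,0,0],
    [0,0,0],
    [0,0,0],
  ],
  claw=[0,0,0,0],
)

```text
clock: 17.4
position: [0.4998, 0.2332, 0.0855]
ee_rot: [-3.104, -0.481, -0.002]
force: [2.2, 0.2, -0.7]
width: 0.255
gripper_force: 60.0
```

```bash
python3 - <<'E'
from h import *
s=arm.observe(); print(s['force'],s['ft_torque']); go(.4991,.2321,.075,-72.4)
E
```

```text
[ 2.1912  0.1866 -0.6692] [ 0.2593 -0.2586 -0.0966]
turn [-0.0026 -0.0101  0.0028] shift(after turn) [-0.0387  0.0336  0.4212] pos [0.4998 0.2332 0.0855] yawy -72.37628465326961 t 17.4
```

arm_command(
  dp=[
    [0,0,0.05],
    [0,0,0.05],
    [0,0,0.05],
    [0,0,0],
  ],
  angular=[
    [0,0,0],
    [0,0,0],
    [0,0,0],
    [0,0,0],
  ],
  claw=[0,0,0,0],
)

```text
clock: 17.8
position: [0.4992, 0.2329, 0.0811]
ee_rot: [-3.104, -0.481, -0.0]
force: [0.8, -0.0, 0.8]
width: 0.26
gripper_force: 60.0
```

```bash
python3 - <<'E'
from h import *
s=arm.observe(); print(s['force'],s['ft_torque']); go(.4991,.2321,.075,-72.4)
E
```

```text
[ 0.7621 -0.0389  0.8376] [ 0.473  -0.3859 -0.1259]
turn [-0.001  -0.0012  0.0039] shift(after turn) [-0.014   0.0295  0.2457] pos [0.4992 0.2329 0.0811] yawy -72.36661291927781 t 17.8
```

arm_command(
  dp=[
    [0,0,0.05],
    [0,0,0.05],
    [0,0,0.04],
    [0,0,0],
  ],
  angular=[
    [0,0,0],
    [0,0,0],
    [0,0,0],
    [0,0,0],
  ],
  claw=[0,0,0,0],
)

```text
clock: 18.2
position: [0.4992, 0.233, 0.0776]
ee_rot: [-3.104, -0.482, -0.0]
force: [1.6, 1.3, 1.9]
width: 0.261
gripper_force: 60.0
```

arm_command(
  dp=[
    [0,0,0.02],
    [0,0,0.02],
    [0,0,0],
  ],
  angular=[
    [0,0,0],
    [0,0,0],
    [0,0,0],
  ],
  claw=[0,0,0],
)

```text
clock: 18.5
position: [0.499, 0.2328, 0.0766]
ee_rot: [3.104, 0.482, -0.0]
force: [-1.1, 0.9, 1.4]
width: 0.256
gripper_force: 60.0
```

```bash
python3 - <<'E'
from h import *
s=arm.observe(); print(s['force'],s['ft_torque']); go(.4991,.2321,.075,-72.4)
E
```

```text
[-1.1234  0.9002  1.3759] [ 0.5659  0.0076 -0.0414]
turn [-0.0002  0.0017  0.0049] shift(after turn) [-0.0052  0.0292  0.0649] pos [0.499  0.2328 0.0766] yawy -72.3578587016967 t 18.5
```

arm_command(
  dp=[
    [0,0,0.02],
    [0,0,0.02],
    [0,0,0],
  ],
  angular=[
    [0,0,0],
    [0,0,0],
    [0,0,0],
  ],
  claw=[0,0,0],
)

```text
clock: 18.8
position: [0.4992, 0.2328, 0.0757]
ee_rot: [3.104, 0.481, -0.0]
force: [-0.5, 0.5, 2.8]
width: 0.259
gripper_force: 60.0
```

arm_command(
  dp=[
    [0,0,0.02],
    [0,0,0],
  ],
  angular=[
    [0,0,0],
    [0,0,0],
  ],
  claw=[0,0],
)

```text
clock: 19.0
position: [0.4992, 0.2328, 0.0752]
ee_rot: [-3.104, -0.481, 0.0]
force: [0.1, 1.0, 3.1]
width: 0.257
gripper_force: 60.0
```

arm_command(
  dp=[
    [0,0,0.02],
    [0,0,0],
  ],
  angular=[
    [0,0,0],
    [0,0,0],
  ],
  claw=[0,0],
)

```text
clock: 19.2
position: [0.4992, 0.2328, 0.0749]
ee_rot: [3.104, 0.482, 0.0]
force: [-0.4, -0.0, 6.0]
width: 0.264
gripper_force: 60.0
```

arm_command(
  dp=[
    [0,0,0.02],
    [0,0,0],
  ],
  angular=[
    [0,0,0],
    [0,0,0],
  ],
  claw=[0,0],
)

```text
clock: 19.4
position: [0.4993, 0.2328, 0.0748]
ee_rot: [3.104, 0.481, 0.001]
force: [-1.0, -1.0, 11.4]
width: 0.259
gripper_force: 60.0
```

arm_command(
  dp=[
    [0,0,0.02],
    [0,0,0],
  ],
  angular=[
    [0,0,0],
    [0,0,0],
  ],
  claw=[0,0],
)

```text
clock: 19.6
position: [0.4994, 0.2328, 0.0746]
ee_rot: [3.104, 0.481, 0.001]
force: [-2.0, -1.2, 15.7]
width: 0.257
gripper_force: 60.0
```

arm_command(
  dp=[
    [0,0,0.008],
    [0,0,0],
    [0,0,0],
    [0,0,0],
    [0,0,0],
  ],
  angular=[
    [0,0,0],
    [0,0,0],
    [0,0,0],
    [0,0,0],
    [0,0,0],
  ],
  claw=[0,0,0,0,0],
)

```text
clock: 20.1
position: [0.4994, 0.2328, 0.0746]
ee_rot: [3.104, 0.481, 0.001]
force: [-3.4, -3.2, 18.0]
width: 0.256
gripper_force: 60.0
```

arm_command(
  dp=[
    [0,0,0],
    [0,0,0],
    [0,0,0],
    [0,0,0],
    [0,0,0],
    [0,0,0],
    [0,0,0],
    [0,0,0],
  ],
  angular=[
    [0,0,0],
    [0,0,0],
    [0,0,0],
    [0,0,0],
    [0,0,0],
    [0,0,0],
    [0,0,0],
    [0,0,0],
  ],
  claw=[0,0,0,0,0,0,0,0],
)

```text
clock: 20.9
position: [0.4994, 0.2328, 0.0747]
ee_rot: [3.104, 0.481, 0.001]
force: [-3.2, -2.8, 18.1]
width: 0.26
gripper_force: 60.0
```

```bash
sed -i 's/zr+.006/zr+.012/; s/abs(q\[:,0\])<.035/abs(q[:,0])<.02/' rel.py; python3 rel.py w7; python3 - <<'E'
from h import *
print(arm.observe()['force'],arm.observe()['ft_torque'])
im=load('w7'); cv2.imwrite('pics/w7c.png',cv2.resize(im['frame'][150:330,120:420,::-1],None,fx=2.6,fy=2.6))
E
```

```text
[-3.1693 -2.8372 18.0583]
turn [ 0.0016 -0.0057  0.0029] shift(after turn) [-0.02    0.0219 -1.6139] pos [0.4994 0.2328 0.0747] yawy -72.37482334686553 t 20.9
ring [-0.0104  0.0136] mid 0.0016073970541829819 ztop 0.06730488437465189 y at top -0.008190583205150776
 jaw -1 [-0.0104  0.0131] 0.00038315392360262733 y -0.035980698864023566 -0.012148424615971553 1348
base [array([  1.53, -12.66]), array([72.62, 79.71]), np.float64(90.0)]
[-2.9824 -3.2677 17.5524] [0.3721 1.2325 0.2486]
```

View pics/w7c.png

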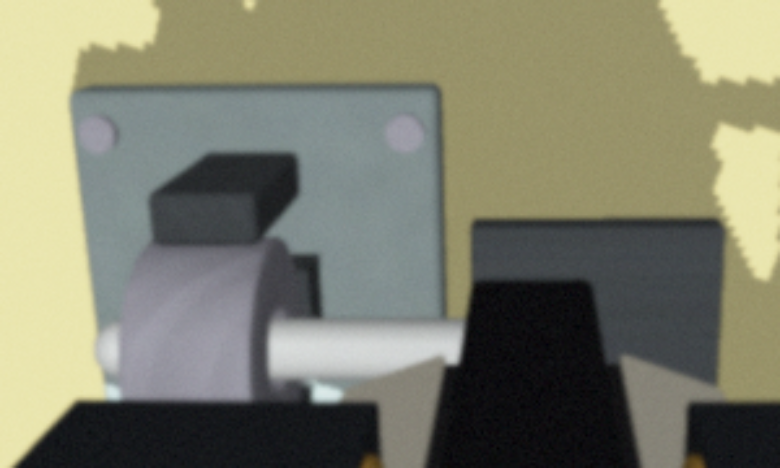

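The ring sits between the jaws on the floor: top measured at 67.3 mm (68 expected, the camera reads about 0.7 mm low), lengthwise offset about 0.2 mm. It was bedded at about 20 N for over 1 s. Now I'll unload and centre the rod in the bore.

arm_command(
  dp=[
    [0,0,-0.03],
    [0,0,-0.04],
    [0,0,-0.04],
    [0,0,-0.03],
    [0,0,0],
    [0,0,0],
  ],
  angular=[
    [0,0,0],
    [0,0,0],
    [0,0,0],
    [0,0,0],
    [0,0,0],
    [0,0,0],
  ],
  claw=[0,0,0,0,0,0],
)

```text
clock: 21.55
position: [0.4989, 0.2325, 0.0767]
ee_rot: [3.104, 0.481, -0.001]
force: [-0.2, 0.2, -2.5]
width: 0.257
gripper_force: 60.0
```

```bash
python3 - <<'E'
from h import *
s=arm.observe(); print(s['force'],s['ft_torque']); go(.4991,.2321,.0767,-72.4)
im=shot('wrist','w8'); T=Ro.from_rotvec(s['ee_rot']).as_matrix(); L=(cloud(im).reshape(-1,3)-s['position'])@T
for lo,hi in ((-.046,-.040),(-.04,-.034),(-.083,-.075)):
    rr=L[(np.abs(L[:,0])<.009)&(L[:,1]<hi)&(L[:,1]>lo)&(L[:,2]>.018)&(L[:,2]<.036)]; print(lo,len(rr),'rod x',rr[:,0].min(),rr[:,0].max(),'topz',np.percentile(rr[:,2],5))
E
```

```text
[-0.1959  0.1783 -2.5362] [-0.0247  0.0007  0.0292]
turn [0.0019 0.0053 0.0035] shift(after turn) [ 0.0019  0.0168 -0.0012] pos [0.4989 0.2325 0.0767] yawy -72.3698534199055 t 21.55
-0.046 281 rod x -0.0062491115024737075 0.005189212043904751 topz 0.025917518184038934
-0.04 291 rod x -0.00607786823180118 0.005258096089423643 topz 0.025728394498465236
-0.083 148 rod x -0.004929970265586849 0.0046796740491882255 topz 0.0258010079369426
```

arm_command(
  dp=[
    [0,0.1,0],
    [0,0.2,0],
    [0,0.25,0],
    [0,0.25,0],
    [0,0.25,0],
    [0,0.25,0],
    [0,0.25,0],
  ],
  angular=[
    [0,0,0],
    [0,0,0],
    [0,0,0],
    [0,0,0],
    [0,0,0],
    [0,0,0],
    [0,0,0],
  ],
  claw=[0,0,0,0,0,0,0],
)

```text
clock: 22.3
position: [0.5111, 0.1951, 0.077]
ee_rot: [3.104, 0.481, -0.0]
force: [0.6, 0.2, -2.2]
width: 0.261
gripper_force: 60.0
```

arm_command(
  dp=[
    [0,0.25,0],
    [0,0.3,0],
    [0,0.4,0],
    [0,0.5,0],
    [0,0.6,0],
    [0,0.6,0],
    [0,0.5,0],
    [0,0.3,0],
    [0,0,0],
    [0,0,0],
  ],
  angular=[
    [0,0,0],
    [0,0,0],
    [0,0,0],
    [0,0,0],
    [0,0,0],
    [0,0,0],
    [0,0,0],
    [0,0,0],
    [0,0,0],
    [0,0,0],
  ],
  claw=[0,0,0,0,0,0,0,0,0,0],
)

```text
clock: 23.3
position: [0.537, 0.1141, 0.077]
ee_rot: [-3.104, -0.481, 0.0]
force: [-0.3, 0.8, -1.6]
width: 0.257
gripper_force: 60.0
```

```bash
python3 - <<'E'
from h import *
s=arm.observe(); print(s['force']); go(.539,.11,.048,-72.4)
im=shot('wrist','w9'); W=cloud(im).reshape(-1,3)
b=np.array([.478,.2865]); a=np.deg2rad(107.6); X=np.array([np.cos(a),np.sin(a)]); Y=np.array([-X[1],X[0]])
q=np.c_[(W[:,:2]-b)@X,(W[:,:2]-b)@Y,W[:,2]]
r=q[(q[:,2]>.055)&(q[:,2]<.075)&(abs(q[:,1])<.025)&(abs(q[:,0])<.03)]; print(len(r),np.percentile(r[:,0],[1,99]),np.percentile(r[:,2],99), r[r[:,2]>.064][:,1].mean())
j=q[(q[:,2]>.047)&(q[:,2]<.052)&(q[:,1]<-.027)&(q[:,1]>-.032)&(abs(q[:,0])<.02)]; print('jaw',np.percentile(j[:,0],[1,99]))
E
```

```text
[-0.3055  0.7946 -1.6102]
turn [-0.0034 -0.0005  0.0041] shift(after turn) [0.0286 0.1791 1.1613] pos [0.537  0.1141 0.077 ] yawy -72.3649305056632 t 23.3Traceback (most recent call last):
  File "<stdin>", line 6, in <module>
    return _quantile_unchecked(
        a, q, axis, out, overwrite_input, method, keepdims, weights)
    return _ureduce(a,
                    func=_quantile_ureduce_func,
    ...<5 lines>...
                    overwrite_input=overwrite_input,
                    method=method)
    r = func(a, **kwargs)
    result = _quantile(arr,
                       quantiles=q,
    ...<2 lines>...
                       out=out,
                       weights=wgt)
    slices_having_nans = np.isnan(arr[-1, ...])
                                  ~~~^^^^^^^^^
IndexError: index -1 is out of bounds for axis 0 with size 0
```

View pics/w9.png

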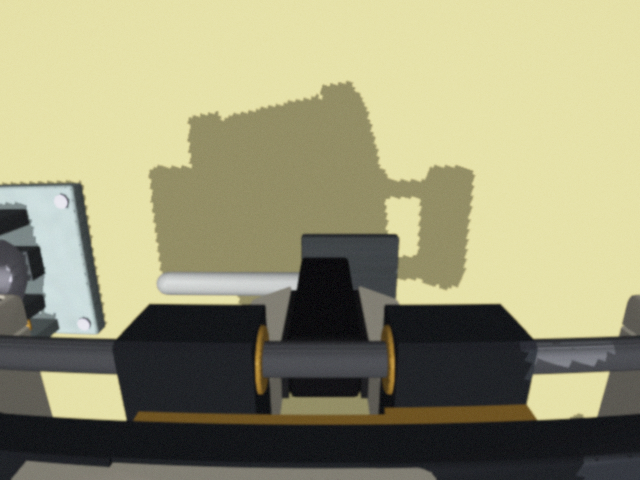

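The rod is out (tip at 163,283) and the ring stays in the clamp at the left edge. Here the bench is clear, so I'll stand the carrier down.

arm_command(
  dp=[
    [0,0,0.2],
    [0,0,0.3],
    [0,0,0.3],
    [0,0,0.2],
    [0,0,0.1],
    [0,0,0.04],
    [0,0,0],
  ],
  angular=[
    [0,0,0],
    [0,0,0],
    [0,0,0],
    [0,0,0],
    [0,0,0],
    [0,0,0],
    [0,0,0],
  ],
  claw=[0,0,0,0,0,0,0],
)

```text
clock: 24.05
position: [0.5371, 0.1137, 0.0484]
ee_rot: [-3.104, -0.481, 0.0]
force: [0.0, -0.3, -1.8]
width: 0.259
gripper_force: 60.0
```

arm_command(
  dp=[
    [0,0,0.02],
    [0,0,0.02],
    [0,0,0],
  ],
  angular=[
    [0,0,0],
    [0,0,0],
    [0,0,0],
  ],
  claw=[0,0,0],
)

```text
clock: 24.35
position: [0.5371, 0.1136, 0.0476]
ee_rot: [3.104, 0.481, 0.0]
force: [0.0, 0.6, -2.2]
width: 0.258
gripper_force: 60.0
```

arm_command(
  dp=[
    [0,0,0.02],
    [0,0,0],
  ],
  angular=[
    [0,0,0],
    [0,0,0],
  ],
  claw=[0,0],
)

```text
clock: 24.55
position: [0.5372, 0.1137, 0.0472]
ee_rot: [3.104, 0.481, 0.0]
force: [-0.5, 0.9, -0.2]
width: 0.256
gripper_force: 60.0
```

arm_command(
  dp=[
    [0,0,0.015],
    [0,0,0],
  ],
  angular=[
    [0,0,0],
    [0,0,0],
  ],
  claw=[0,0],
)

```text
clock: 24.75
position: [0.5372, 0.1137, 0.0472]
ee_rot: [3.104, 0.481, 0.001]
force: [-1.5, 0.1, 4.7]
width: 0.258
gripper_force: 60.0
```

On the bench. Open slowly and rise.

arm_command(
  dp=[
    [0,0,0],
    [0,0,0],
    [0,0,0],
    [0,0,0],
    [0,0,0],
    [0,0,0],
    [0,0,0],
    [0,0,0],
    [0,0,0],
    [0,0,0],
  ],
  angular=[
    [0,0,0],
    [0,0,0],
    [0,0,0],
    [0,0,0],
    [0,0,0],
    [0,0,0],
    [0,0,0],
    [0,0,0],
    [0,0,0],
    [0,0,0],
  ],
  claw=[0.3,0.4,0.6,0.8,0.9,0.9,0.9,0.9,0.9,0.9],
)

```text
clock: 25.75
position: [0.5371, 0.1136, 0.0466]
ee_rot: [3.104, 0.481, 0.0]
force: [-0.2, -1.7, 0.4]
width: 0.898
gripper_force: 0.0
```

arm_command(
  dp=[
    [0,0,-0.2],
    [0,0,-0.5],
    [0,0,-0.9],
    [0,0,-0.9],
    [0,0,-0.9],
    [0,0,-0.9],
    [0,0,-0.9],
    [0,0,-0.5],
    [0,0,-0.2],
    [0,0,0],
  ],
  angular=[
    [0,0,0],
    [0,0,0],
    [0,0,0],
    [0,0,0],
    [0,0,0],
    [0,0,0],
    [0,0,0],
    [0,0,0],
    [0,0,0],
    [0,0,0],
  ],
  claw=[0.9,0.9,0.9,0.9,0.9,0.9,0.9,0.9,0.9,0.9],
)

```text
clock: 26.75
position: [0.5372, 0.1137, 0.1946]
ee_rot: [3.104, 0.481, 0.001]
force: [-0.2, -0.4, 0.0]
width: 0.903
gripper_force: 0.0
```

```bash
python3 - <<'E'
from h import *
print(arm.observe()['position'],arm.observe()['force'])
im=shot('wrist','w10'); W=cloud(im).reshape(-1,3)
b=np.array([.478,.2865]); a=np.deg2rad(107.6); X=np.array([np.cos(a),np.sin(a)]); Y=np.array([-X[1],X[0]])
q=np.c_[(W[:,:2]-b)@X,(W[:,:2]-b)@Y,W[:,2]]
r=q[(q[:,2]>.055)&(q[:,2]<.075)&(abs(q[:,1])<.025)&(abs(q[:,0])<.03)]; print(len(r))
if len(r): print(np.percentile(r[:,0],[1,99]),np.percentile(r[:,2],99))
j=q[(q[:,2]>.047)&(q[:,2]<.052)&(q[:,1]<-.027)&(q[:,1]>-.032)&(abs(q[:,0])<.02)]
if len(j): print('jaw',np.percentile(j[:,0],[1,99]))
g=W[(abs(W[:,0]-.537)<.03)&(abs(W[:,1]-.114)<.03)&(W[:,2]>.075)&(W[:,2]<.1)]; print('grip',len(g),cv2.minAreaRect(g[:,:2].astype(np.float32)*1000) if len(g) else '', g[:,2].max())
E
```

```text
[0.5372 0.1137 0.1946] [-0.1501 -0.4199  0.0121]
1664
[-0.0106  0.0134] 0.06763536348296893
jaw [-0.0087  0.0112]
grip 1327 ((536.9935302734375, 113.07124328613281), (23.65510368347168, 23.932636260986328), 17.442533493041992) 0.09107513359557762
```

View pics/w10.png

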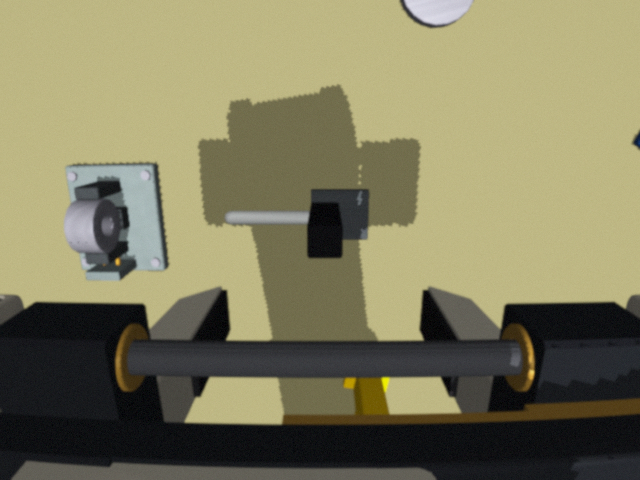

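The last view shows the carrier upright at (325,230), its top at 91 mm. The ring is in the clamp at (95,222), centred to 0.2 mm, with its top at 67.6 mm.

```bash
python3 -c "
from cell import arm; print(arm.sign_off())"
```

```text
the job is handed in; nothing more can be done
None
```

The job is handed in: the ring sits home in the clamp, centred to about 0.2 mm and bedded at about 20 N, and the rod is drawn out and the carrier is standing upright, all in about 27 s.

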